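# Chock up the levelling stage and pin it

## Task

The hinged platform of the levelling stage has sagged. Slide the orange wedge under its front lip until the brass eye at its side comes into line with the holes in the blue bracket, then push the red-handled pin through bracket, eye and bracket until its handle rests against the bracket; if the pin is stopped on the way, the eye is not yet in line, so shift the wedge and try again. Leave the wedge lying flat under the platform, let go of everything, and do not knock the bottles, small beaker and tub standing about.

Things in the scene. Friction and masses are not known exactly. Their poses are not given: they have to be found in the camera images.
- stage: Levelling stage, fixed to the worktop: grey frame 180 mm (x) by 188 mm (y). Origin on the worktop in the middle of the stage; x points from the front lip back to the hinge, y to the left seen from the front, z up. Sizes called 'stage x, y, z' are mm in this frame. Blue bracket at its right: two upright cheeks (stage x -62 to -18, 58 mm high), outer one y -98 to -80, inner one y -64 to -56.
- stage_hole (a point): Centre of the mouth of the bracket's hole, on the outer face of the outer cheek (stage x -40, y -98, z 40); axes as the stage. A 13 mm hole runs from here along +y through both cheeks. The pin enters here along +y. A pin blocked by the eye stops with its nose 20 to 35 mm in; let go, it stays hanging in the outer cheek, sloping nose-up by up to 10 degrees, while the wedge is moved.
- platform: Hinged aluminium platform, 160 by 120 mm (stage y -40 to 80), 8 mm thick, about 0.35 kg, with a black mat. Origin on its hinge axis (along y at stage x 100, z 40), about which it turns freely; axes as the stage when level. At the start it rests on its lower stop, about 4 degrees below level, front down. It carries the brass eye at its right side, between the cheeks.
- eye_middle (a point): Middle setting of the eye's 13 mm hole (stage x -40, y -72, z 40 when level). The eye, a brass plate 8 mm thick (stage y -76 to -68), is clamped to the platform up to 3 mm above or below this, anew each time, unread and hidden by the cheeks. An eye up to 2.5 mm low is lifted into line by the pin's nose (5 to 20 N); one over 1.5 mm high blocks it, as the wedge will not give.
- lip (a point): Middle of the underside of the round steel bar (8 mm diameter, along y) below the platform's front edge, which rides up the wedge. Stage x -70, y 20, z 28 when level, z about 15 at the start. It is 170 mm and the eye's hole 140 mm in front of the hinge axis, so 1.2 mm at the lip is 1 mm at the eye. Room for the wedge below it: stage y -38 to 78.
- wedge: Orange plastic wedge, 0.18 kg. Origin on its underside below the middle of the grip block (36 mm in x, 34 mm wide in y, 52 mm high, black ribs on its sides; grip it across the width). x points to the thin end. The ramp, 40 mm wide, falls from 35.2 mm high at x 18 to 10 mm at x 102: 3 mm rise for 10 mm of travel. It slides flat on the worktop and stays put under load.
- wedge_tip (a point): Middle of the wedge's thin end, on its underside (wedge x 102 mm).
- pin: Locking pin, 0.07 kg, lying level with its handle upright. Origin on the shaft's axis at the shoulder where the handle begins; y points to the nose, z up. Steel shaft 12 mm diameter, 50 mm long, the last 10 mm tapering to 8 mm. Red flat-sided handle 18 mm wide in x, y -40 to 0, z -6 to 30. Fully home, the origin is at the hole's mouth and the nose stands 8 mm past the inner cheek.
- pin_tip (a point): End of the pin's nose, on its axis (pin y 50 mm).
- red_cap_bottle: Bystander: squat bottle with a red cap, 88 mm wide, 177 mm high; origin under its middle.
- dropper_a: Bystander: small dropper bottle with a red rubber top, 30 mm wide, 86 mm high; origin under its middle.
- dropper_b: Bystander: the other dropper bottle, of the same size; origin under its middle.
- small_beaker: Bystander: small glass beaker, 60 mm wide, 72 mm high; origin under its middle.
- tub: Bystander: square white tub with a blue ribbed cap, 62 mm wide, 154 mm high; origin under its middle.
Mind the look-alikes: they are no part of the job. Of the things that look like the wedge, the smallest one is meant.

How it is judged:
On the way:
1. the wedge lies under the front lip and bears the platform, raised by at least 3 mm (z of lip in the frame of stage above 0.019 m and contact force between wedge and stage above 0.3 N), for 0.2 s.
At the end, for the whole second after the job is handed in: Pin through both cheeks and the eye: handle within 2.5 mm of the bracket, nose within 3.5 mm and shaft within 0.08 rad of the hole axis; lip at least 21.5 mm up; wedge flat on the worktop, thin end 20 mm or more behind the lip; pin and wedge at rest (y of pin in the frame of stage above -0.1005 m and y of pin_tip in the frame of stage above -0.051 m and x of pin_tip in the frame of stage between -0.0435 and -0.0365 m and z of pin_tip in the frame of stage between 0.0365 and 0.0435 m and angle between the y axis of pin and the y axis of stage, either way round below 0.08 rad and linear speed of each of pin, wedge below 0.02 m/s and z of lip in the frame of stage above 0.0215 m and x of wedge_tip in the frame of stage between -0.05 and 0.06 m and y of wedge_tip in the frame of stage between -0.04 and 0.08 m and angle between wedge's own z axis and vertical below 0.06 rad and height (world z) of wedge below 0.005 m); the robot touches nothing.
It fails at once if a bottle, the small beaker or the tub is shifted by more than 30 mm or knocked over (distance of any of red_cap_bottle, dropper_a, dropper_b, small_beaker, tub from where it was at the start of the episode above 0.03 m or angle between any of red_cap_bottle, dropper_a, dropper_b, small_beaker, tub's own z axis and vertical above 0.5 rad).
It also fails if it takes over 72 s, if anything falls off the work surface, if the arm or the gripper's body presses on something with over 40 N, if the wrist force passes 120 N, or if a joint passes its speed limit or range.

## Robot

A 6-joint arm with a two-finger parallel gripper is mounted at the origin on a cart in front of the work surface, level with it; the furniture and walls round the work are solid. World frame = base frame: x ahead of the robot, y to its left, z up, the work surface at z = 0. Lengths are in m, angles in rad, forces in N, time in s.
With the tool pointing down it reaches from about 0.3 to 0.75 m from the base axis. Payload 8.5 kg.
Tool frame: the origin (TCP) lies between the finger pads; the fingertips stand 19 mm ahead of it and the grasp point (between the pads) is the TCP; z points along the fingers, y is the line along which they close (so a half turn about z gives the same grasp; the last joint's range is limited). The gripper opens to 88 mm and grips with 3 to 60 N. Pads are 18 mm wide; open, the fingers measure 123 mm over their backs; the gripper's body (75 mm by 187 mm) begins 45 mm behind the grasp point.
Start: joints at [-1.458, 0.381, 1.297, -0, 1.464, -0.215], TCP at [0.177, -0.521, 0.258] pointing down, gripper open.
Joint ranges: [-3.11, 3.11], [-0.89, 2.33], [0.22, 2.48], [-1.42, 4.56], [0.17, 2.85], [-2.88, 2.88]. Speed limits (rad/s): [2.39, 2.39, 3.14, 3.14, 3.14, 3.14].

## Interface

Orientations are given as a unit quaternion [x, y, z, w].
In Python, from bench import robot gives the robot as it stands. The module is installed in compiled form; this text tells all that it offers.
- The arm moves only by the tool play_rows, never from a script. Its argument "increments" is a list of rows, each a list of 3 entries, a list of its own where there are three numbers: the shift along the tool's x, y, z in cm, then the turn, a rotation vector about the tool's x, y, z in rad, then the finger opening in cm, from 0 to 8.81. In form: [[[dx, dy, dz], [rx, ry, rz], fingers], ...]. A call has exactly 5 rows; each row shifts and turns the commanded pose from where the row before left it, along the tool's axes as they then stand; what a row does not reach is not made up. A row lasts 1/12 s, in which the tool goes at most 41.7 mm and 7.16 degrees, less where a joint would pass 70% of its speed; a pose out of reach is approached as far as the arm can. A call with a gripper value outside its range is refused whole. The fingers move at their own pace and stop on an object; "force" is the grip in N (left out, the last holds). Time passes only in rows, so rows that do not move let the fingers close, or fill a call up. It gives the time, the measured TCP pose, the force, the opening and the grip force at its end, in the units of the state.
- robot.state(): the state, without advancing time (a new reading comes with each control period).
- robot.get_image(name): name is "scene" or "top" or "wrist"; returns the picture (480x640x3 uint8, red, green, blue); there is no depth.
- robot.calibration(name): a dict with "vertical_fov" (degrees; the focal length in pixels is half the picture's height over the tangent of half this angle, whatever the lens; pixels are square), "cx", "cy" (the principal point, pixels), "k1" (the pictures are not rectified: a ray, as slopes to the right and down, at radius r is drawn at 1 + k1 r^2 times it, then the intrinsics apply), "xyz" and "rotation" of the camera in the world; the wrist camera has in their place "mount" (4x4, takes a point from camera to tool coordinates, whose origin is the TCP and whose axes are the flange's). Camera axes: x right, y down, z forward; pixel columns grow to the right and rows downward; lengths in m; the calibration is good to about 2 mm. A picture is of the moment at which its call begins: read the wrist's pose just before it. calibration takes no time and is no camera call.
- robot.hand_in(): hands the job in; it is judged then, once.
The state is a dict: "time": time; "joint_positions": joint angles; "dq": joint speeds; "joint_efforts": joint torques, N m; "tool_pos": TCP position; "tcp_rot": TCP orientation; "force": force on the tool from outside, world axes, zero at the start; "torque": the same for the moment, N m; "grip_width": finger opening in m; "grasp_force": force on a finger pad.
Only numpy, scipy, OpenCV 4.12 (cv2) and the standard library are available. Lean on these libraries where they do the work, as an engineer would, in place of code of your own. Each camera call takes 0.05 s, during which the arm holds its last target. There are 200 camera calls.

## Working session

There is one attempt and no reset: what is moved stays moved. The work goes in short steps, Python scripts to look and compute and a tool call to move; the robot and the scene stay as the last step left them, time stands still between calls to the robot, and variables do not carry over. Pictures are saved under pics/ and viewed, at most 10 in all, crops included, and the job is handed in when it is done.

Besides the shell and the picture viewer there is one more tool, called after ">>>" by a JSON object that holds its "name" and its "arguments", one argument or row to a line. play_rows: Moves the arm, as the interface text tells. Its arguments: {"type":"object","properties":{"increments":{"type":"array"},"force":{"type":"number"}},"required":["increments"]}

```bash
mkdir -p pics
python3 - <<'E'
from bench import robot
import cv2,json
print(robot.state())
for n in("scene","top","wrist"):
    c=robot.calibration(n); print(n,{k:(v.tolist() if hasattr(v,'tolist') else v) for k,v in c.items()})
for n in("scene","top"):
    cv2.imwrite(f"pics/{n}0.png",robot.get_image(n)[:,:,::-1])
E
```

```text
{'time': 0.0, 'joint_positions': array([-1.45831608e+00,  3.81204681e-01,  1.29827212e+00,  2.13422807e-05,
        1.46360258e+00, -2.15269668e-01]), 'dq': array([ 2.56273490e-04, -5.57959529e-07,  2.51957578e-04,  3.47498090e-04,
       -1.88885750e-04, -2.57290022e-04]), 'joint_efforts': array([-1.31574991e-03, -4.37940001e+01, -2.24547029e+01,  7.12656439e-02,
        3.53911368e-02, -1.49067305e-04]), 'tool_pos': array([ 0.1770411 , -0.52045403,  0.25712926]), 'tcp_rot': array([ 9.86602437e-01,  1.63141283e-01,  4.87829597e-05, -7.41832898e-04]), 'force': array([0.33527522, 0.69120859, 0.19914516]), 'torque': array([-0.0077483 ,  0.04903944, -0.00046854]), 'grasp_force': 0.0, 'grip_width': 0.0881256633148064}
scene {'vertical_fov': 55.33588120775093, 'cx': 325.6936988639545, 'cy': 243.42946765470666, 'k1': 0.030546286209150376, 'xyz': [-0.188626638773849, -0.5423459187635382, 0.5459534674974884], 'rotation': [0.7772794487635644, -0.353512004740977, 0.22577160214874958, -0.4689276113612969]}
top {'vertical_fov': 55.85169264180633, 'cx': 316.8047487144403, 'cy': 233.8592530523729, 'k1': -0.056960350376869584, 'xyz': [0.36495084116399445, 0.06698056879431523, 1.0996382661103217], 'rotation': [-0.6996612332047242, 0.7094920223597105, -0.06302721192803815, 0.05588201423491237]}
wrist {'vertical_fov': 69.36468479194994, 'cx': 315.66451833786266, 'cy': 242.23591595505954, 'k1': -0.06457789976330779, 'mount': [[0.00017525002748333446, -0.9647159545272742, -0.2632927958907265, 0.0689320239562521], [0.9999998483946123, 0.0003065088962595083, -0.00045745278029431295, -0.0008556413386533457], [0.0005220135798542938, -0.26329267580550814, 0.9647158619868318, -0.12614565176620007], [0.0, 0.0, 0.0, 1.0]]}
```

View pics/scene0.png

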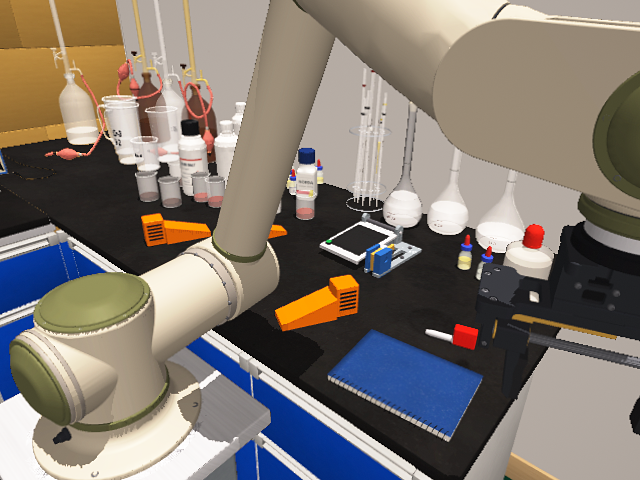

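View pics/top0.png

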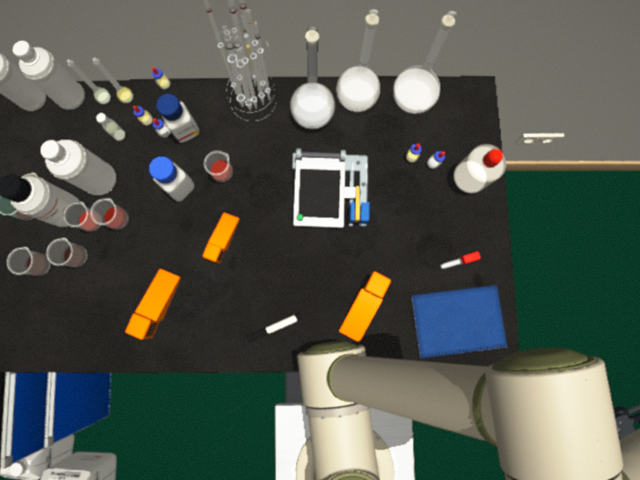

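The top view shows three orange wedges, at (154,304), (365,307) and (221,238). The one at (221,238) is clearly the smallest. The stage is at about (320,190), with the blue bracket to its right at (358,205). The pin is at (462,260). I'll confirm with an enlarged crop.

```bash
cat > h.py <<'E'
from bench import robot
import cv2,numpy as np
from scipy.spatial.transform import Rotation as R
def cam(n,st=None):
    c=robot.calibration(n); f=240/np.tan(np.radians(c["vertical_fov"])/2)
    if n=="wrist":
        M=np.array(c["mount"]);Rt=R.from_quat(st["tcp_rot"]).as_matrix()
        return c,f,Rt@M[:3,:3],Rt@M[:3,3]+st["tool_pos"]
    q=c["rotation"]; return c,f,R.from_quat(q).as_matrix(),np.array(c["xyz"])
def w(cm,u,v,z):
    c,f,Rm,t=cm; d=np.array([(u-c["cx"])/f,(v-c["cy"])/f]); s=d.copy()
    for _ in range(20): s=d/(1+c["k1"]*(s@s))
    r=Rm@np.array([*s,1]); return t+r*(z-t[2])/r[2]
def px(cm,P):
    c,f,Rm,t=cm; p=Rm.T@(np.asarray(P)-t); s=p[:2]/p[2]; s=s*(1+c["k1"]*(s@s)); return s*f+[c["cx"],c["cy"]]
def crop(img,x0,y0,wd,ht,k,step=10):
    o=cv2.resize(img[y0:y0+ht,x0:x0+wd],None,fx=k,fy=k,interpolation=cv2.INTER_CUBIC)
    for x in range(-(-x0//step)*step,x0+wd,step):
        cv2.line(o,((x-x0)*k,0),((x-x0)*k,6),(0,255,255),1);cv2.putText(o,str(x),((x-x0)*k,16),0,.35,(0,255,255),1)
    for y in range(-(-y0//step)*step,y0+ht,step):
        cv2.line(o,(0,(y-y0)*k),(6,(y-y0)*k),(0,255,255),1);cv2.putText(o,str(y),(8,(y-y0)*k+4),0,.35,(0,255,255),1)
    return o
E
python3 - <<'E'
from h import *
im=cv2.imread("pics/top0.png")
a=crop(im,280,140,100,98,6); b=crop(im,198,205,50,65,6)[:290]; 
b=crop(im,198,208,50,62,4); c=crop(im,435,243,50,36,4)
o=np.zeros((588,800,3),np.uint8);o[:588,:600]=a;o[:248,600:]=b;o[260:260+144,600:]=c
cv2.imwrite("pics/c1.png",o)
cm=cam("top"); print([w(cm,*p,z).round(3) for p,z in [((221,238),.02),((320,190),.03),((462,260),.006),((414,152),.05),((437,158),.05),((475,175),.1),((218,166),.05),((170,180),.1)]])
E
```

```text
[array([0.541, 0.286, 0.02 ]), array([0.655, 0.045, 0.03 ]), array([ 0.481, -0.3  ,  0.006]), array([ 0.743, -0.185,  0.05 ]), array([ 0.727, -0.241,  0.05 ]), array([ 0.668, -0.313,  0.1  ]), array([0.713, 0.291, 0.05 ]), array([0.665, 0.391, 0.1  ])]
```

View pics/c1.png

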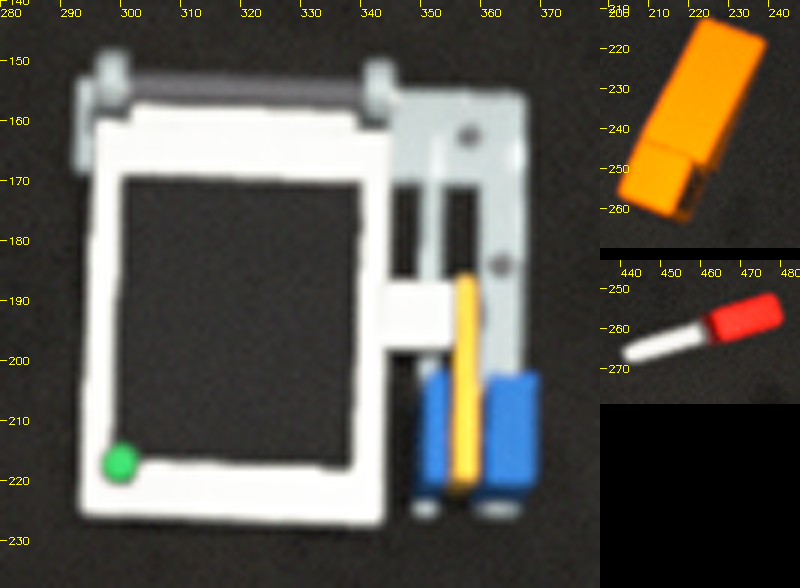

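The crop shows the small wedge with its grip block's top face centred at about (212,252) and its thin end running from (225,212.5) to (239.5,218.5). The pin's nose is at (440.5,267) and its handle end at about (479,255). The outer cheek's top is at (360–369.5, 202.5–221).

Run:
```python
from h import *
cm=cam("top"); g=lambda u,v,z:(w(cm,u,v,z)*1000).round(1)
print("block corners",[g(*p,.052) for p in [(202.5,256),(208,243.5),(221.5,246.8),(216.5,261.2)]])
print("tip",g(225,212.5,.01),g(239.5,218.5,.01))
b=w(cm,212,252,.052);t=w(cm,232.2,215.5,.010);d=t-b;print("len",np.hypot(*d[:2]),"head",np.degrees(np.arctan2(d[1],d[0])))
n=g(440.5,267,.006);h=g(480,254.5,.015);s=g(461,261,.012);print("pin",n,s,h, np.degrees(np.arctan2(*(n-h)[[1,0]])))
print("cheek",[g(*p,.058) for p in [(360,203),(369.5,202.5),(368.7,221),(359.2,221)]])
print("plat front",g(293.3,225.8,.031),g(344,227.5,.031))
print("base rear right",g(366.3,155.5,.006),"front right",g(365.5,225.5,.006))
```

```text
block corners [array([494.1, 322.3,  52. ]), array([523.4, 310.1,  52. ]), array([515.2, 278.2,  52. ]), array([481.5, 289.2,  52. ])]
tip [606.4 279.8  10. ] [590.8 243.8  10. ]
len 0.10278780930646964 head -21.88243120493973
pin [ 464.9 -245.7    6. ] [ 478.1 -295.3   12. ] [ 493.  -342.4   15. ] 106.20330722998119
cheek [array([614.6, -48.1,  58. ]), array([615.5, -70.7,  58. ]), array([571. , -67.3,  58. ]), array([571.2, -44.9,  58. ])]
plat front [566.9 110.9  31. ] [561.1 -10.7  31. ]
base rear right [750.4 -73.8   6. ] front right [570.1 -65.7   6. ]
```

```bash
cat >> h.py <<'E'
def plan(legs,st=None):
    """legs: (target xyz, psi deg, rows); straight down tool; prints rows dx dy dz cm, rz rad"""
    st=st or robot.state(); p=np.array(st["tool_pos"]); x=R.from_quat(st["tcp_rot"]).as_matrix()[:,0]; ps=np.arctan2(x[1],x[0])
    for tgt,pt,n in legs:
        dp=(np.array(tgt)-p)/n; da=(np.radians(pt)-ps)/n
        for _ in range(n):
            c,s=np.cos(ps),np.sin(ps)
            print([[round(100*(c*dp[0]+s*dp[1]),2),round(100*(s*dp[0]-c*dp[1]),2),round(-100*dp[2],2)],[0,0,round(-da,3)]])
            ps+=da
        p=np.array(tgt); print('--')
E
python3 -c "
from h import *
plan([((.42,-.22,.25),0,10),((.503,.300,.14),-22,15)])"
```

```text
[[np.float64(3.27), np.float64(-2.06), np.float64(0.07)], [0, 0, np.float64(0.033)]]
[[np.float64(3.2), np.float64(-2.17), np.float64(0.07)], [0, 0, np.float64(0.033)]]
[[np.float64(3.13), np.float64(-2.27), np.float64(0.07)], [0, 0, np.float64(0.033)]]
[[np.float64(3.05), np.float64(-2.37), np.float64(0.07)], [0, 0, np.float64(0.033)]]
[[np.float64(2.97), np.float64(-2.47), np.float64(0.07)], [0, 0, np.float64(0.033)]]
[[np.float64(2.89), np.float64(-2.57), np.float64(0.07)], [0, 0, np.float64(0.033)]]
[[np.float64(2.8), np.float64(-2.66), np.float64(0.07)], [0, 0, np.float64(0.033)]]
[[np.float64(2.71), np.float64(-2.75), np.float64(0.07)], [0, 0, np.float64(0.033)]]
[[np.float64(2.62), np.float64(-2.84), np.float64(0.07)], [0, 0, np.float64(0.033)]]
[[np.float64(2.53), np.float64(-2.92), np.float64(0.07)], [0, 0, np.float64(0.033)]]
--
[[np.float64(0.55), np.float64(-3.47), np.float64(0.73)], [0, 0, np.float64(0.026)]]
[[np.float64(0.46), np.float64(-3.48), np.float64(0.73)], [0, 0, np.float64(0.026)]]
[[np.float64(0.38), np.float64(-3.49), np.float64(0.73)], [0, 0, np.float64(0.0
[... 332 characters left out ...]
64(0.026)]]
[[np.float64(-0.07), np.float64(-3.51), np.float64(0.73)], [0, 0, np.float64(0.026)]]
[[np.float64(-0.16), np.float64(-3.51), np.float64(0.73)], [0, 0, np.float64(0.026)]]
[[np.float64(-0.25), np.float64(-3.5), np.float64(0.73)], [0, 0, np.float64(0.026)]]
[[np.float64(-0.34), np.float64(-3.49), np.float64(0.73)], [0, 0, np.float64(0.026)]]
[[np.float64(-0.43), np.float64(-3.48), np.float64(0.73)], [0, 0, np.float64(0.026)]]
[[np.float64(-0.52), np.float64(-3.47), np.float64(0.73)], [0, 0, np.float64(0.026)]]
[[np.float64(-0.61), np.float64(-3.46), np.float64(0.73)], [0, 0, np.float64(0.026)]]
[[np.float64(-0.7), np.float64(-3.44), np.float64(0.73)], [0, 0, np.float64(0.026)]]
--
```

>>> {"name": "play_rows", "arguments": {
  "increments": [
    [[3.27,-2.06,0.07],[0,0,0.033],8.8],
    [[3.2,-2.17,0.07],[0,0,0.033],8.8],
    [[3.13,-2.27,0.07],[0,0,0.033],8.8],
    [[3.05,-2.37,0.07],[0,0,0.033],8.8],
    [[2.97,-2.47,0.07],[0,0,0.033],8.8]
  ]
}}

```text
time: 0.52
tool_pos: [0.2994, -0.3689, 0.254]
tcp_rot: [0.997, 0.08, -0.0, -0.0]
force: [-0.1, -0.1, 1.0]
grip_width: 0.0879
grasp_force: 0.0
```

>>> {"name": "play_rows", "arguments": {
  "increments": [
    [[2.89,-2.57,0.07],[0,0,0.033],8.8],
    [[2.8,-2.66,0.07],[0,0,0.033],8.8],
    [[2.71,-2.75,0.07],[0,0,0.033],8.8],
    [[2.62,-2.84,0.07],[0,0,0.033],8.8],
    [[2.53,-2.92,0.07],[0,0,0.033],8.8]
  ]
}}

```text
time: 0.93
tool_pos: [0.4212, -0.2188, 0.2506]
tcp_rot: [1.0, -0.002, -0.0, -0.0]
force: [0.8, -1.1, 0.5]
grip_width: 0.0878
grasp_force: 0.0
```

>>> {"name": "play_rows", "arguments": {
  "increments": [
    [[0.55,-3.47,0.73],[0,0,0.026],8.8],
    [[0.46,-3.48,0.73],[0,0,0.026],8.8],
    [[0.38,-3.49,0.73],[0,0,0.026],8.8],
    [[0.29,-3.5,0.73],[0,0,0.026],8.8],
    [[0.2,-3.51,0.73],[0,0,0.026],8.8]
  ]
}}

```text
time: 1.35
tool_pos: [0.4485, -0.0455, 0.2138]
tcp_rot: [0.998, -0.067, -0.0, -0.0]
force: [1.1, 0.4, 0.0]
grip_width: 0.0882
grasp_force: 0.0
```

>>> {"name": "play_rows", "arguments": {
  "increments": [
    [[0.11,-3.51,0.73],[0,0,0.026],8.8],
    [[0.02,-3.51,0.73],[0,0,0.026],8.8],
    [[-0.07,-3.51,0.73],[0,0,0.026],8.8],
    [[-0.16,-3.51,0.73],[0,0,0.026],8.8],
    [[-0.25,-3.5,0.73],[0,0,0.026],8.8]
  ]
}}

```text
time: 1.77
tool_pos: [0.4772, 0.1278, 0.1772]
tcp_rot: [0.991, -0.131, -0.0, 0.0]
force: [0.8, 0.3, -0.2]
grip_width: 0.0881
grasp_force: 0.0
```

>>> {"name": "play_rows", "arguments": {
  "increments": [
    [[-0.34,-3.49,0.73],[0,0,0.026],8.8],
    [[-0.43,-3.48,0.73],[0,0,0.026],8.8],
    [[-0.52,-3.47,0.73],[0,0,0.026],8.8],
    [[-0.61,-3.46,0.73],[0,0,0.026],8.8],
    [[-0.7,-3.44,0.73],[0,0,0.026],8.8]
  ]
}}

```text
time: 2.18
tool_pos: [0.5061, 0.3009, 0.1405]
tcp_rot: [0.981, -0.195, -0.0, 0.0]
force: [0.7, -1.1, 0.4]
grip_width: 0.0878
grasp_force: 0.0
```

Motion tracks well. Next is a close look with the wrist camera.

Run:
```python
from h import *
st=robot.state(); im=robot.get_image("wrist")[:,:,::-1].copy(); cm=cam("wrist",st)
np.save("st1.npy",st,allow_pickle=True); cv2.imwrite("pics/w1raw.png",im)
# predicted outline of the block top and tip
a=np.radians(-22);c,s=np.cos(a),np.sin(a)
for x,y,z in [(-18,-17,52),(18,-17,52),(18,17,52),(-18,17,52),(102,-20,10),(102,20,10)]:
    P=np.array([.503+(c*x-s*y)/1e3,.300+(s*x+c*y)/1e3,z/1e3]);u=px(cm,P);print(u.round())
    cv2.circle(im,tuple(int(i) for i in u),4,(255,0,255),1)
cv2.imwrite("pics/w1.png",crop(im,0,0,640,480,1,40))
```

```text
[347. 285.]
[348. 233.]
[294. 233.]
[296. 286.]
[348. 101.]
[291. 102.]
```

View pics/w1.png

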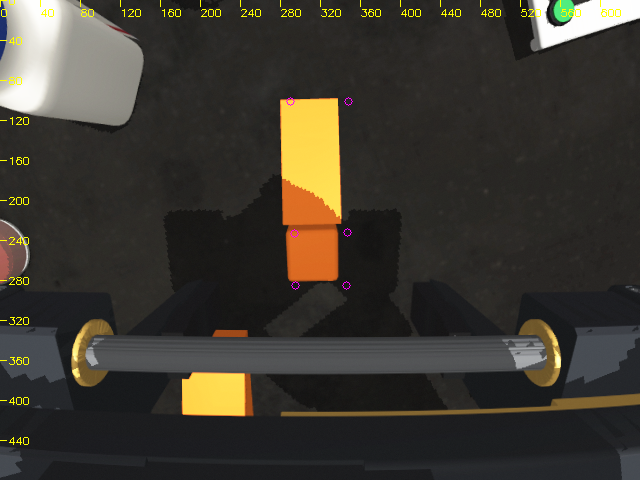

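The wrist view shows the small wedge lying along image-up. Its block top is at (287–338, 226–280) and its tip edge at (281–338, 99). That is about 6 mm from my estimate.

Run:
```python
from h import *
st=np.load("st1.npy",allow_pickle=True).item(); cm=cam("wrist",st)
b=[w(cm,*p,.052) for p in [(287,226),(338,226),(338,280),(287,280)]]
t=[w(cm,*p,.010) for p in [(281,99),(338,99)]]
for p in b+t: print((p*1e3).round(1))
B=np.mean(b,0);T=np.mean(t,0);d=T-B;print(B.round(4),np.hypot(*d[:2]),np.degrees(np.arctan2(d[1],d[0])))
plan([((B[0],B[1],.10),-21.5,2),((B[0],B[1],.037),-21.5,3)])
```

```text
[532.1 311.5  52. ]
[519.7 281.6  52. ]
[485.7 295.1  52. ]
[498.6 326.3  52. ]
[609.5 285.9  10. ]
[594.2 249.2  10. ]
[0.509  0.3036 0.052 ] 0.0996111189551251 -21.228944473787358
[[np.float64(0.18), np.float64(0.03), np.float64(1.95)], [0, 0, np.float64(-0.008)]]
[[np.float64(0.18), np.float64(0.03), np.float64(1.95)], [0, 0, np.float64(-0.008)]]
--
[[np.float64(0.0), np.float64(-0.0), np.float64(2.1)], [0, 0, np.float64(0.0)]]
[[np.float64(0.0), np.float64(-0.0), np.float64(2.1)], [0, 0, np.float64(0.0)]]
[[np.float64(0.0), np.float64(-0.0), np.float64(2.1)], [0, 0, np.float64(0.0)]]
--
```

>>> {"name": "play_rows", "arguments": {
  "increments": [
    [[0.2,0,2],[0,0,-0.01],8.8],
    [[0.2,0,2],[0,0,-0.01],8.8],
    [[0,0,2.1],[0,0,0],8.8],
    [[0,0,2.1],[0,0,0],8.8],
    [[0,0,2.1],[0,0,0],8.8]
  ]
}}

```text
time: 2.65
tool_pos: [0.5098, 0.2974, 0.037]
tcp_rot: [0.983, -0.185, -0.0, 0.0]
force: [-0.4, -0.6, -0.1]
grip_width: 0.088
grasp_force: 0.0
```

>>> {"name": "play_rows", "arguments": {
  "increments": [
    [[0,0,0],[0,0,0],2],
    [[0,0,0],[0,0,0],2],
    [[0,0,0],[0,0,0],2],
    [[0,0,0],[0,0,0],2],
    [[0,0,0],[0,0,0],2]
  ],
  "force": 30
}}

```text
time: 3.07
tool_pos: [0.5105, 0.2977, 0.0395]
tcp_rot: [0.983, -0.185, 0.001, -0.001]
force: [0.1, -0.3, 1.2]
grip_width: 0.0568
grasp_force: 0.0
```

Run:
```python
from h import *
st=robot.state(); print(st["time"],st["tool_pos"],st["grip_width"],st["grasp_force"],st["force"])
```

```text
3.0667 [0.51048084 0.29766694 0.03950008] 0.05681498373319593 0.0 [ 0.0958301  -0.27166918  1.19049372]
```

>>> {"name": "play_rows", "arguments": {
  "increments": [
    [[0,0,0],[0,0,0],2],
    [[0,0,0],[0,0,0],2],
    [[0,0,0],[0,0,0],2],
    [[0,0,0],[0,0,0],2],
    [[0,0,0],[0,0,0],2]
  ]
}}

```text
time: 3.48
tool_pos: [0.5103, 0.2979, 0.0387]
tcp_rot: [0.983, -0.185, 0.0, -0.001]
force: [-1.0, 3.0, 5.2]
grip_width: 0.0339
grasp_force: 29.7
```

Run:
```python
from h import *
st=robot.state(); print(st["time"],st["tool_pos"],st["grip_width"],st["grasp_force"],st["force"])
p=st["tool_pos"]
plan([((.48,.22,p[2]+.004),-15,3),((.447,.063,p[2]+.004),-2.65,5)])
```

```text
3.4833 [0.510277   0.29785522 0.03874076] 0.03387350126329589 29.7264838591218 [-1.03612034  2.97161944  5.24751442]
[[np.float64(0.0), np.float64(2.78), np.float64(-0.13)], [0, 0, np.float64(-0.037)]]
[[np.float64(-0.1), np.float64(2.78), np.float64(-0.13)], [0, 0, np.float64(-0.037)]]
[[np.float64(-0.2), np.float64(2.78), np.float64(-0.13)], [0, 0, np.float64(-0.037)]]
--
[[np.float64(0.18), np.float64(3.2), np.float64(-0.0)], [0, 0, np.float64(-0.043)]]
[[np.float64(0.04), np.float64(3.21), np.float64(-0.0)], [0, 0, np.float64(-0.043)]]
[[np.float64(-0.1), np.float64(3.21), np.float64(-0.0)], [0, 0, np.float64(-0.043)]]
[[np.float64(-0.24), np.float64(3.2), np.float64(-0.0)], [0, 0, np.float64(-0.043)]]
[[np.float64(-0.38), np.float64(3.19), np.float64(-0.0)], [0, 0, np.float64(-0.043)]]
--
```

Run:
```python
from h import *
p=robot.state()["tool_pos"]
plan([((.445,.25,p[2]+.006),-16,3),((.435,.065,p[2]+.006),-2.65,7)])
```

```text
[[np.float64(-1.45), np.float64(2.28), np.float64(-0.2)], [0, 0, np.float64(-0.031)]]
[[np.float64(-1.52), np.float64(2.23), np.float64(-0.2)], [0, 0, np.float64(-0.031)]]
[[np.float64(-1.58), np.float64(2.18), np.float64(-0.2)], [0, 0, np.float64(-0.031)]]
--
[[np.float64(0.59), np.float64(2.58), np.float64(-0.0)], [0, 0, np.float64(-0.033)]]
[[np.float64(0.5), np.float64(2.6), np.float64(-0.0)], [0, 0, np.float64(-0.033)]]
[[np.float64(0.42), np.float64(2.61), np.float64(-0.0)], [0, 0, np.float64(-0.033)]]
[[np.float64(0.33), np.float64(2.63), np.float64(-0.0)], [0, 0, np.float64(-0.033)]]
[[np.float64(0.24), np.float64(2.64), np.float64(-0.0)], [0, 0, np.float64(-0.033)]]
[[np.float64(0.16), np.float64(2.64), np.float64(-0.0)], [0, 0, np.float64(-0.033)]]
[[np.float64(0.07), np.float64(2.65), np.float64(-0.0)], [0, 0, np.float64(-0.033)]]
--
```

>>> {"name": "play_rows", "arguments": {
  "increments": [
    [[-1.45,2.28,-0.2],[0,0,-0.031],2],
    [[-1.52,2.23,-0.2],[0,0,-0.031],2],
    [[-1.58,2.18,-0.2],[0,0,-0.031],2],
    [[0.59,2.58,0],[0,0,-0.033],2],
    [[0.5,2.6,0],[0,0,-0.033],2]
  ]
}}

```text
time: 3.9
tool_pos: [0.4401, 0.1962, 0.0441]
tcp_rot: [0.995, -0.105, -0.001, 0.0]
force: [0.8, -0.2, -2.4]
grip_width: 0.0337
grasp_force: 29.7
```

>>> {"name": "play_rows", "arguments": {
  "increments": [
    [[0.42,2.61,0],[0,0,-0.033],2],
    [[0.33,2.63,0],[0,0,-0.033],2],
    [[0.24,2.64,0],[0,0,-0.033],2],
    [[0.16,2.64,0],[0,0,-0.033],2],
    [[0.07,2.65,0],[0,0,-0.033],2]
  ]
}}

```text
time: 4.32
tool_pos: [0.4339, 0.0633, 0.044]
tcp_rot: [1.0, -0.023, -0.001, 0.0]
force: [0.8, 0.0, -1.9]
grip_width: 0.0336
grasp_force: 29.7
```

Run:
```python
from h import *
st=robot.state(); im=robot.get_image("wrist")[:,:,::-1].copy(); cm=cam("wrist",st)
np.save("st2.npy",st,allow_pickle=True); cv2.imwrite("pics/w2raw.png",im)
print(st["time"],st["tool_pos"],st["tcp_rot"],st["grip_width"],st["force"])
cv2.imwrite("pics/w2.png",crop(cv2.resize(im,None,fx=1,fy=1),0,0,640,300,1,40))
```

```text
4.3167 [0.43390032 0.0633409  0.04403882] [ 9.99731602e-01 -2.31601979e-02 -5.68927258e-04  7.62137702e-05] 0.033587829777911166 [ 0.81446275  0.03263451 -1.9483851 ]
```

View pics/w2.png

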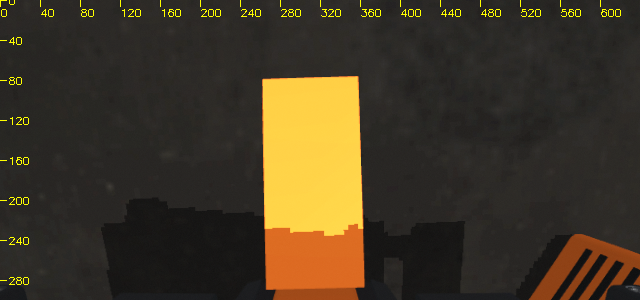

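The wedge sits straight in the grip, with its tip edge at (262–358, 77). I'll lower it and slide it under the lip.

>>> {"name": "play_rows", "arguments": {
  "increments": [
    [[0,0,0.5],[0,0,0],2],
    [[2,0,0],[0,0,0],2],
    [[2,0,0],[0,0,0],2],
    [[1.5,0,0],[0,0,0],2],
    [[1.2,0,0],[0,0,0],2]
  ]
}}

```text
time: 4.78
tool_pos: [0.5012, 0.0623, 0.0384]
tcp_rot: [1.0, -0.024, -0.002, -0.0]
force: [-7.1, -0.9, -1.2]
grip_width: 0.0337
grasp_force: 30.0
```

>>> {"name": "play_rows", "arguments": {
  "increments": [
    [[1,0,0],[0,0,0],2],
    [[0.7,0,0],[0,0,0],2],
    [[0.5,0,0],[0,0,0],2],
    [[0.3,0,0],[0,0,0],2],
    [[0,0,0],[0,0,0],2]
  ]
}}

```text
time: 5.2
tool_pos: [0.5247, 0.0615, 0.0383]
tcp_rot: [1.0, -0.024, -0.003, -0.0]
force: [-5.3, 0.6, 0.5]
grip_width: 0.0337
grasp_force: 30.0
```

Run:
```python
from h import *
st=robot.state(); im=robot.get_image("wrist")[:,:,::-1].copy(); im2=robot.get_image("top")[:,:,::-1].copy()
np.save("st3.npy",st,allow_pickle=True); cv2.imwrite("pics/w3raw.png",im);cv2.imwrite("pics/t3raw.png",im2)
s2=np.load("st2.npy",allow_pickle=True).item();c2=cam("wrist",s2)
t=(w(c2,262,78.5,.0153)+w(c2,358,76.5,.0153))/2;print("tip rel TCP then",t-s2["tool_pos"])
print(st["time"],st["tool_pos"],st["tcp_rot"],st["grip_width"],st["force"])
cv2.imwrite("pics/w3.png",crop(im,0,0,640,300,1,40))
```

```text
tip rel TCP then [ 0.09724177 -0.00074363 -0.02873882]
5.2 [0.52472224 0.06148548 0.03825804] [ 9.99715246e-01 -2.37130340e-02 -2.65823271e-03 -2.28459979e-04] 0.033650655696569894 [-5.30126244  0.64033651  0.53500014]
```

View pics/w3.png

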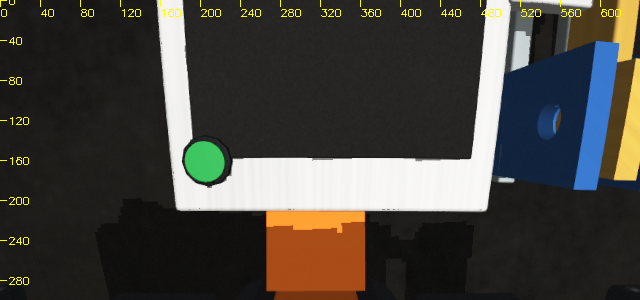

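The wrist view shows the wedge under the platform's front. The inner cheek's top face has corners (597,42), (619,42), (574,189) and (597,190), and its hole is at (549,122) with brass visible through it. I'll use this to fix the stage pose relative to the wedge.

Run:
```python
from h import *
st=np.load("st3.npy",allow_pickle=True).item(); cm=cam("wrist",st); g=lambda u,v,z:w(cm,u,v,z)
for p in [(597,42),(619,42),(574,189),(597,190)]: print((g(*p,.058)*1e3).round(1))
print("front",(g(177,210,.043)*1e3).round(1),(g(487,210,.043)*1e3).round(1))
from scipy.optimize import least_squares
obs=[((-18,-56,58),(597,42)),((-18,-64,58),(619,42)),((-62,-56,58),(574,189)),((-62,-64,58),(597,190)),((-40,-56,40),(549,122))]
def S(q,P):
    c,s=np.cos(q[2]),np.sin(q[2]);return np.array([q[0]+(c*P[0]-s*P[1])/1e3,q[1]+(s*P[0]+c*P[1])/1e3,P[2]/1e3])
f=lambda q:np.ravel([px(cm,S(q,P))-u for P,u in obs])
r=least_squares(f,[.637,.028,-.046]);print(r.x,np.degrees(r.x[2]),f(r.x).round(1))
q=r.x;d=st["tool_pos"][:2]-q[:2];c,s=np.cos(q[2]),np.sin(q[2]);print("TCP in stage",c*d[0]+s*d[1],-s*d[0]+c*d[1])
np.save("stage.npy",q);print("hole",S(q,(-40,-98,40)))
im=cv2.imread("pics/w3raw.png");cv2.imwrite("pics/w3c.png",crop(im,480,30,150,170,3))
t=cv2.imread("pics/t3raw.png");cm=cam("top")
f2=[px(cm,S(q,P)).round(1) for P in [(-18,-80,58),(-18,-98,58),(-62,-98,58),(-62,-80,58)]];print(f2)
```

```text
[621.1 -24.   58. ]
[621.4 -31.2  58. ]
[578.  -21.5  58. ]
[577.4 -29.6  58. ]
front [574.5 110.1  43. ] [569.3  -0.8  43. ]
[ 0.64199798  0.03155712 -0.04402164] -2.522254448052025 [-1.1 -1.5  1.   0.6  0.2  1.3  0.1  0.6 -0.2 -0.8]
TCP in stage -0.11847918735527803 0.02473836372014816
hole [ 0.597724   -0.06458764  0.04      ]
[array([359.7, 200.6]), array([367.3, 200.8]), array([367.1, 219. ]), array([359.4, 218.8])]
```

View pics/w3c.png

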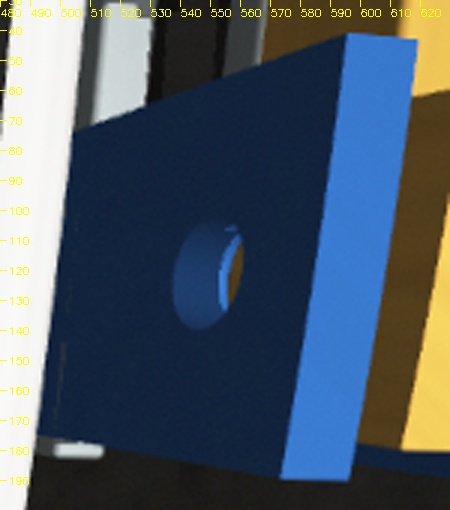

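Run:
```python
from h import *
st=np.load("st3.npy",allow_pickle=True).item(); cm=cam("wrist",st);q=np.load("stage.npy")
def st_(P): d=P[:2]-q[:2];c,s=np.cos(q[2]),np.sin(q[2]);return np.array([c*d[0]+s*d[1],-s*d[0]+c*d[1],P[2]])*1e3
print("junction in stage",st_(w(cm,315,290.5,.0352)).round(1), "block top edge?")
for z in (.030,.034,.038,.042): 
    a,b=w(cm,177,210,z),w(cm,487,210,z);print(z,st_(a).round(1),st_(b).round(1),np.linalg.norm(a-b))
```

```text
junction in stage [-105.3   26.3   35.2] block top edge?
0.03 [-73.3  80.8  30. ] [-73.6 -42.1  30. ] 0.12294199033770171
0.034 [-72.5  79.2  34. ] [-72.8 -40.1  34. ] 0.11927325867197643
0.038 [-71.8  77.5  38. ] [-72.1 -38.1  38. ] 0.11560452700625111
0.042 [-71.1  75.9  42. ] [-71.4 -36.1  42. ] 0.11193579534052579
```

Both measures put the wedge origin at stage x of about -123, roughly 3 mm low at the lip. I'll push it 10 mm further, then let go.

>>> {"name": "play_rows", "arguments": {
  "increments": [
    [[0.4,0,0],[0,0,0],2],
    [[0.4,0,0],[0,0,0],2],
    [[0.2,0,0],[0,0,0],2],
    [[0,0,0],[0,0,0],2],
    [[0,0,0],[0,0,0],2]
  ]
}}

```text
time: 5.72
tool_pos: [0.5352, 0.0607, 0.0383]
tcp_rot: [1.0, -0.024, -0.002, -0.0]
force: [-3.5, 1.1, -3.8]
grip_width: 0.0331
grasp_force: 30.0
```

Run:
```python
from h import *
st=robot.state(); im=robot.get_image("wrist")[:,:,::-1].copy()
np.save("st4.npy",st,allow_pickle=True); cv2.imwrite("pics/w4raw.png",im)
print(st["time"],st["tool_pos"],st["force"])
# find the junction / platform edge rows along column 315
col=im[180:300,310:320].mean(1).astype(int); d=np.abs(np.diff(col,axis=0)).sum(1)
print([(180+i,int(d[i])) for i in np.argsort(-d)[:8]])
# platform left/right edge near row 200 
for row in (195,200,205):
    r=im[row].astype(int).min(1); ix=np.where(r>120)[0]; print(row,ix[0],ix[-1])
```

```text
5.7167 [0.53516251 0.06071504 0.0383359 ] [-3.51612031  1.08659309 -3.78046719]
[(np.int64(188), 225), (np.int64(237), 206), (np.int64(189), 186), (np.int64(236), 163), (np.int64(187), 135), (np.int64(239), 121), (np.int64(190), 66), (np.int64(290), 49)]
195 171 639
200 171 638
205 172 637
```

Run:
```python
from h import *
np.set_printoptions(legacy='1.25')
st=robot.state(); p=st["tool_pos"]
plan([((p[0],p[1],.165),-2.65,4),((.495,-.297,.150),105,18)],st)
```

```text
[[0.0, -0.0, -3.16], [0, 0, -0.0]]
[[0.0, -0.0, -3.16], [0, 0, -0.0]]
[[0.0, -0.0, -3.16], [0, 0, -0.0]]
[[0.0, -0.0, -3.16], [0, 0, -0.0]]
--
[[-0.13, 1.99, 0.08], [0, 0, -0.104]]
[[-0.34, 1.97, 0.08], [0, 0, -0.104]]
[[-0.54, 1.92, 0.08], [0, 0, -0.104]]
[[-0.74, 1.86, 0.08], [0, 0, -0.104]]
[[-0.93, 1.77, 0.08], [0, 0, -0.104]]
[[-1.11, 1.66, 0.08], [0, 0, -0.104]]
[[-1.28, 1.54, 0.08], [0, 0, -0.104]]
[[-1.43, 1.4, 0.08], [0, 0, -0.104]]
[[-1.57, 1.24, 0.08], [0, 0, -0.104]]
[[-1.69, 1.07, 0.08], [0, 0, -0.104]]
[[-1.79, 0.89, 0.08], [0, 0, -0.104]]
[[-1.87, 0.7, 0.08], [0, 0, -0.104]]
[[-1.94, 0.5, 0.08], [0, 0, -0.104]]
[[-1.98, 0.29, 0.08], [0, 0, -0.104]]
[[-2.0, 0.09, 0.08], [0, 0, -0.104]]
[[-2.0, -0.12, 0.08], [0, 0, -0.104]]
[[-1.97, -0.33, 0.08], [0, 0, -0.104]]
[[-1.93, -0.53, 0.08], [0, 0, -0.104]]
--
```

>>> {"name": "play_rows", "arguments": {
  "increments": [
    [[0,0,0],[0,0,0],6],
    [[0,0,0],[0,0,0],6],
    [[0,0,0],[0,0,0],6],
    [[0,0,0],[0,0,0],6],
    [[0,0,0],[0,0,0],6]
  ]
}}

```text
time: 6.18
tool_pos: [0.5368, 0.0596, 0.0395]
tcp_rot: [1.0, -0.024, 0.001, 0.0]
force: [0.4, -0.3, 0.1]
grip_width: 0.0596
grasp_force: 0.0
```

>>> {"name": "play_rows", "arguments": {
  "increments": [
    [[0,0,-2],[0,0,0],6],
    [[0,0,-3.5],[0,0,0],6],
    [[0,0,-3.5],[0,0,0],6],
    [[0,0,-3.5],[0,0,0],6],
    [[-0.13,1.99,0.08],[0,0,-0.104],8.8]
  ]
}}

```text
time: 6.6
tool_pos: [0.5367, 0.0413, 0.1701]
tcp_rot: [1.0, 0.029, 0.006, 0.001]
force: [0.5, 0.4, 1.3]
grip_width: 0.0647
grasp_force: 0.0
```

>>> {"name": "play_rows", "arguments": {
  "increments": [
    [[-0.34,1.97,0.08],[0,0,-0.104],8.8],
    [[-0.54,1.92,0.08],[0,0,-0.104],8.8],
    [[-0.74,1.86,0.08],[0,0,-0.104],8.8],
    [[-0.93,1.77,0.08],[0,0,-0.104],8.8],
    [[-1.11,1.66,0.08],[0,0,-0.104],8.8]
  ]
}}

```text
time: 7.02
tool_pos: [0.5225, -0.0604, 0.1596]
tcp_rot: [0.958, 0.286, 0.0, 0.0]
force: [0.7, -0.0, 0.9]
grip_width: 0.088
grasp_force: 0.0
```

>>> {"name": "play_rows", "arguments": {
  "increments": [
    [[-1.28,1.54,0.08],[0,0,-0.104],8.8],
    [[-1.43,1.4,0.08],[0,0,-0.104],8.8],
    [[-1.57,1.24,0.08],[0,0,-0.104],8.8],
    [[-1.69,1.07,0.08],[0,0,-0.104],8.8],
    [[-1.79,0.89,0.08],[0,0,-0.104],8.8]
  ]
}}

```text
time: 7.43
tool_pos: [0.5107, -0.1598, 0.1556]
tcp_rot: [0.852, 0.523, 0.0, 0.0]
force: [0.1, 0.2, 0.1]
grip_width: 0.0881
grasp_force: 0.0
```

>>> {"name": "play_rows", "arguments": {
  "increments": [
    [[-1.87,0.7,0.08],[0,0,-0.104],8.8],
    [[-1.94,0.5,0.08],[0,0,-0.104],8.8],
    [[-1.98,0.29,0.08],[0,0,-0.104],8.8],
    [[-2,0.09,0.08],[0,0,-0.104],8.8],
    [[-2,-0.12,0.08],[0,0,-0.104],8.8]
  ]
}}

```text
time: 7.85
tool_pos: [0.4988, -0.2592, 0.1515]
tcp_rot: [0.689, 0.725, 0.0, 0.0]
force: [0.0, -0.5, 0.3]
grip_width: 0.0877
grasp_force: 0.0
```

>>> {"name": "play_rows", "arguments": {
  "increments": [
    [[-1.97,-0.33,0.08],[0,0,-0.104],8.8],
    [[-1.93,-0.53,0.08],[0,0,-0.104],8.8],
    [[-1.5,0,0],[0,0,0],8.8],
    [[0,0,0],[0,0,0],8.8],
    [[0,0,0],[0,0,0],8.8]
  ]
}}

```text
time: 8.27
tool_pos: [0.4978, -0.3125, 0.1497]
tcp_rot: [0.613, 0.79, 0.0, -0.0]
force: [0.7, 0.6, -0.4]
grip_width: 0.0878
grasp_force: 0.0
```

Run:
```python
from h import *
st=robot.state(); im=robot.get_image("wrist")[:,:,::-1].copy(); cm=cam("wrist",st)
np.save("st5.npy",st,allow_pickle=True); cv2.imwrite("pics/w5raw.png",im)
print(st["time"],st["tool_pos"],st["tcp_rot"])
for P in [(.465,-.246,.006),(.478,-.295,.006),(.4885,-.3335,.036)]: print(px(cm,P).round())
cv2.imwrite("pics/w5.png",crop(im,200,60,240,230,3,20)[:590])
```

```text
8.2667 [ 0.49784609 -0.3124844   0.14966684] [ 6.12856026e-01  7.90194585e-01  7.82834991e-05 -5.75691032e-05]
[294. 143.]
[295. 209.]
[294. 270.]
```

View pics/w5.png

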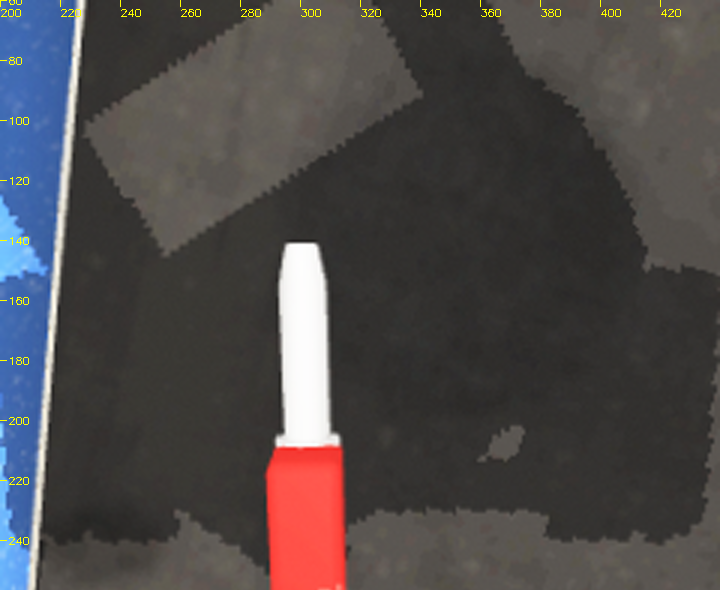

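The pin is in view, with its nose end at (300,141) and shoulder at about (302.5,207). Its red handle extends below (289–313).

Run:
```python
from h import *
np.set_printoptions(legacy='1.25',suppress=True)
st=robot.state(); cm=cam("wrist",st)
n=w(cm,300.3,141,.007);s=w(cm,302.6,206,.008);d=n-s;d[2]=0;print(n,s,np.linalg.norm(d),np.degrees(np.arctan2(d[1],d[0])))
d/=np.linalg.norm(d);G=n-d*.070;print("grip",G)
ps=np.degrees(np.arctan2(d[1],d[0]))
plan([((G[0],G[1],.09),ps,2),((G[0],G[1],.023),ps,3)])
```

```text
[ 0.4696252  -0.24286861  0.007     ] [ 0.48314678 -0.28997613  0.008     ] 0.049009705968996654 106.0154161918262
grip [ 0.48893792 -0.31015174  0.007     ]
[[0.19, -0.41, 2.99], [0, 0, -0.014]]
[[0.2, -0.41, 2.99], [0, 0, -0.014]]
--
[[0.0, 0.0, 2.23], [0, 0, -0.0]]
[[0.0, 0.0, 2.23], [0, 0, -0.0]]
[[0.0, 0.0, 2.23], [0, 0, -0.0]]
--
```

>>> {"name": "play_rows", "arguments": {
  "increments": [
    [[0.2,-0.4,3],[0,0,-0.014],5],
    [[0.2,-0.4,3],[0,0,-0.014],5],
    [[0,0,2.2],[0,0,0],5],
    [[0,0,2.2],[0,0,0],5],
    [[0,0,2.2],[0,0,0],5]
  ]
}}

```text
time: 8.73
tool_pos: [0.4892, -0.3092, 0.0231]
tcp_rot: [0.601, 0.799, 0.0, -0.0]
force: [0.3, -0.1, -0.0]
grip_width: 0.0569
grasp_force: 0.0
```

>>> {"name": "play_rows", "arguments": {
  "increments": [
    [[0,0,0],[0,0,0],0.5],
    [[0,0,0],[0,0,0],0.5],
    [[0,0,0],[0,0,0],0.5],
    [[0,0,0],[0,0,0],0.5],
    [[0,0,0],[0,0,0],0.5]
  ],
  "force": 40
}}

```text
time: 9.15
tool_pos: [0.4896, -0.3106, 0.0251]
tcp_rot: [0.601, 0.799, -0.0, 0.001]
force: [-0.7, 0.3, -0.1]
grip_width: 0.0238
grasp_force: 0.0
```

>>> {"name": "play_rows", "arguments": {
  "increments": [
    [[0,0,0],[0,0,0],0.5],
    [[0,0,0],[0,0,0],0.5],
    [[0,0,0],[0,0,0],0.5],
    [[0,0,0],[0,0,0],0.5],
    [[0,0,0],[0,0,0],0.5]
  ]
}}

```text
time: 9.57
tool_pos: [0.4894, -0.3106, 0.0248]
tcp_rot: [0.601, 0.799, -0.0, 0.001]
force: [-1.1, 0.9, 6.8]
grip_width: 0.0175
grasp_force: 40.0
```

Run:
```python
from h import *
np.set_printoptions(legacy='1.25')
st=robot.state(); p=st["tool_pos"]
plan([((p[0],p[1],.1),106,3),((.5935,-.1594,.075),87.5,7)],st)
```

```text
[[0.0, 0.0, -2.51], [0, 0, 0.001]]
[[0.0, 0.0, -2.51], [0, 0, 0.001]]
[[0.0, 0.0, -2.51], [0, 0, 0.001]]
--
[[1.67, 2.03, 0.36], [0, 0, 0.046]]
[[1.76, 1.95, 0.36], [0, 0, 0.046]]
[[1.85, 1.86, 0.36], [0, 0, 0.046]]
[[1.93, 1.78, 0.36], [0, 0, 0.046]]
[[2.01, 1.68, 0.36], [0, 0, 0.046]]
[[2.09, 1.59, 0.36], [0, 0, 0.046]]
[[2.16, 1.49, 0.36], [0, 0, 0.046]]
--
```

Run:
```python
from h import *
np.set_printoptions(legacy='1.25')
st=robot.state(); p=st["tool_pos"]
plan([((p[0],p[1],.1),106,3),((.50,-.21,.1),96,3),((.5935,-.1594,.075),87.5,4)],st)
```

```text
[[0.0, 0.0, -2.51], [0, 0, 0.001]]
[[0.0, 0.0, -2.51], [0, 0, 0.001]]
[[0.0, 0.0, -2.51], [0, 0, 0.001]]
--
[[3.13, 1.26, -0.0], [0, 0, 0.058]]
[[3.2, 1.08, -0.0], [0, 0, 0.058]]
[[3.25, 0.89, -0.0], [0, 0, 0.058]]
--
[[1.01, 2.46, 0.63], [0, 0, 0.037]]
[[1.1, 2.42, 0.63], [0, 0, 0.037]]
[[1.19, 2.38, 0.63], [0, 0, 0.037]]
[[1.28, 2.33, 0.63], [0, 0, 0.037]]
--
```

>>> {"name": "play_rows", "arguments": {
  "increments": [
    [[0,0,-2.5],[0,0,0],0.5],
    [[0,0,-2.5],[0,0,0],0.5],
    [[0,0,-2.5],[0,0,0],0.5],
    [[3.13,1.26,0],[0,0,0.058],0.5],
    [[3.2,1.08,0],[0,0,0.058],0.5]
  ]
}}

```text
time: 9.98
tool_pos: [0.4964, -0.244, 0.1003]
tcp_rot: [0.649, 0.761, 0.0, 0.002]
force: [0.5, 0.0, -0.9]
grip_width: 0.0174
grasp_force: 40.0
```

>>> {"name": "play_rows", "arguments": {
  "increments": [
    [[3.25,0.89,0],[0,0,0.058],0.5],
    [[1.01,2.46,0.63],[0,0,0.037],0.5],
    [[1.1,2.42,0.63],[0,0,0.037],0.5],
    [[1.19,2.38,0.63],[0,0,0.037],0.5],
    [[1.28,2.33,0.63],[0,0,0.037],0.5]
  ]
}}

```text
time: 10.4
tool_pos: [0.594, -0.1582, 0.0736]
tcp_rot: [0.722, 0.692, 0.0, 0.0]
force: [-0.2, -1.3, -1.0]
grip_width: 0.018
grasp_force: 40.0
```

>>> {"name": "play_rows", "arguments": {
  "increments": [
    [[0,0,0],[0,0,0],0.5],
    [[0,0,0],[0,0,0],0.5],
    [[0,0,0],[0,0,0],0.5],
    [[0,0,0],[0,0,0],0.5],
    [[0,0,0],[0,0,0],0.5]
  ]
}}

```text
time: 10.82
tool_pos: [0.5925, -0.1598, 0.0741]
tcp_rot: [0.722, 0.692, -0.0, 0.0]
force: [-0.5, -0.4, 0.1]
grip_width: 0.0175
grasp_force: 40.0
```

Run:
```python
from h import *
st=robot.state(); im=robot.get_image("wrist")[:,:,::-1].copy(); cm=cam("wrist",st)
np.save("st6.npy",st,allow_pickle=True); cv2.imwrite("pics/w6raw.png",im)
print(st["time"],st["tool_pos"],st["tcp_rot"],st["grip_width"])
cv2.imwrite("pics/w6.png",crop(im,200,0,260,290,2,20))
```

```text
10.8167 [ 0.59245217 -0.15976982  0.0740619 ] [ 7.21761489e-01  6.92141852e-01 -1.19160568e-05  9.66155694e-05] 0.017483894144775552
```

View pics/w6.png

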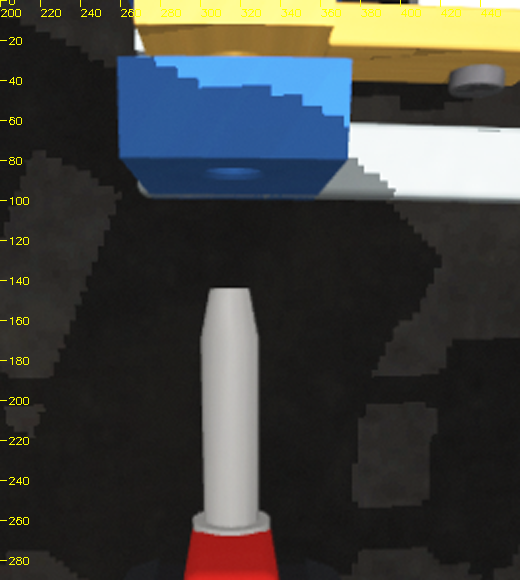

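The view shows the pin's nose at (315,144) and its shoulder at (315.5,262). The outer cheek's top face spans (261–374, 79) in front and (259–375.5, 28) behind. The hole mouth is visible at (317,86.5).

Run:
```python
from h import *
np.set_printoptions(legacy='1.25',suppress=True,precision=4)
st=np.load("st6.npy",allow_pickle=True).item(); cm=cam("wrist",st); za=st["tool_pos"][2]-.0188
from scipy.optimize import least_squares
obs=[((-62,-98,58),(261,79)),((-18,-98,58),(374,79)),((-62,-80,58),(259,28)),((-18,-80,58),(375.5,28)),((-40,-98,40),(317,86.5))]
def S(q,P):
    c,s=np.cos(q[2]),np.sin(q[2]);return np.array([q[0]+(c*P[0]-s*P[1])/1e3,q[1]+(s*P[0]+c*P[1])/1e3,P[2]/1e3])
f=lambda q:np.ravel([px(cm,S(q,P))-u for P,u in obs])
r=least_squares(f,np.load("stage.npy"));q=r.x;print(q,np.degrees(q[2]),f(q).round(1));np.save("stage2.npy",q)
def ts(P): d=P[:2]-q[:2];c,s=np.cos(q[2]),np.sin(q[2]);return np.array([c*d[0]+s*d[1],-s*d[0]+c*d[1],P[2]])*1e3
print("nose",ts(w(cm,314.8,144,za)),"shoulder",ts(w(cm,315.5,258,za)),"tcp",ts(st["tool_pos"]))
for z in(.05,.055,.06): a,b=w(cm,301,170,z),w(cm,329.3,170,z);print(z,"shaft width",np.linalg.norm(a-b))
x=R.from_quat(st["tcp_rot"]).as_matrix();print("psi",np.degrees(np.arctan2(x[1,0],x[0,0])),"tilt",x[2])
```

```text
[ 0.642   0.0312 -0.0407] -2.334388952684022 [-1.2 -0.1  0.9 -0.1 -0.7  0.1  0.9  0.1  0.1  0.1]
nose [ -41.0169 -122.3196   55.2619] shoulder [ -40.7868 -170.6302   55.2619] tcp [ -41.7265 -192.8062   74.0619]
0.05 shaft width 0.012053801033945663
0.055 shaft width 0.011652539624835933
0.06 shaft width 0.011251278215726095
psi 87.59979008617191 tilt [-0.0002  0.0001 -1.    ]
```

>>> {"name": "play_rows", "arguments": {
  "increments": [
    [[0,0.1,0.8],[0,0,0],0.5],
    [[0,0,0.7],[0,0,0],0.5],
    [[0.8,0,0],[0,0,0],0.5],
    [[0.8,0,0],[0,0,0],0.5],
    [[0,0,0],[0,0,0],0.5]
  ]
}}

```text
time: 11.28
tool_pos: [0.5946, -0.1413, 0.0585]
tcp_rot: [0.721, 0.693, -0.0, -0.001]
force: [-0.8, 0.7, -0.2]
grip_width: 0.0177
grasp_force: 40.0
```

>>> {"name": "play_rows", "arguments": {
  "increments": [
    [[0.3,0,0],[0,0,0],0.5],
    [[0.3,0,0],[0,0,0],0.5],
    [[0.3,0,0],[0,0,0],0.5],
    [[0.3,0,0],[0,0,0],0.5],
    [[0,0,0],[0,0,0],0.5]
  ]
}}

```text
time: 11.7
tool_pos: [0.5952, -0.1306, 0.0587]
tcp_rot: [0.721, 0.693, 0.0, -0.0]
force: [1.1, -0.0, -1.4]
grip_width: 0.0176
grasp_force: 40.0
```

>>> {"name": "play_rows", "arguments": {
  "increments": [
    [[0.3,0,0],[0,0,0],0.5],
    [[0.3,0,0],[0,0,0],0.5],
    [[0.3,0,0],[0,0,0],0.5],
    [[0.2,0,0],[0,0,0],0.5],
    [[0,0,0],[0,0,0],0.5]
  ]
}}

```text
time: 12.12
tool_pos: [0.5956, -0.1197, 0.0586]
tcp_rot: [0.721, 0.693, -0.0, -0.0]
force: [-0.3, 0.6, -0.5]
grip_width: 0.0174
grasp_force: 40.0
```

>>> {"name": "play_rows", "arguments": {
  "increments": [
    [[0.2,0,0],[0,0,0],0.5],
    [[0.2,0,0],[0,0,0],0.5],
    [[0.2,0,0],[0,0,0],0.5],
    [[0.1,0,0],[0,0,0],0.5],
    [[0,0,0],[0,0,0],0.5]
  ]
}}

```text
time: 12.53
tool_pos: [0.5959, -0.1129, 0.0586]
tcp_rot: [0.721, 0.693, -0.0, -0.0]
force: [-1.8, 1.0, -1.0]
grip_width: 0.0176
grasp_force: 40.0
```

>>> {"name": "play_rows", "arguments": {
  "increments": [
    [[0.15,0,0],[0,0,0],0.5],
    [[0.15,0,0],[0,0,0],0.5],
    [[0.15,0,0],[0,0,0],0.5],
    [[0.1,0,0],[0,0,0],0.5],
    [[0,0,0],[0,0,0],0.5]
  ]
}}

```text
time: 12.95
tool_pos: [0.5961, -0.1074, 0.0586]
tcp_rot: [0.721, 0.693, -0.0, -0.0]
force: [-1.4, 0.2, 0.0]
grip_width: 0.0175
grasp_force: 40.0
```

>>> {"name": "play_rows", "arguments": {
  "increments": [
    [[0.15,0,0],[0,0,0],0.5],
    [[0.15,0,0],[0,0,0],0.5],
    [[0.15,0,0],[0,0,0],0.5],
    [[0.1,0,0],[0,0,0],0.5],
    [[0,0,0],[0,0,0],0.5]
  ]
}}

```text
time: 13.37
tool_pos: [0.5963, -0.102, 0.0587]
tcp_rot: [0.721, 0.693, -0.0, -0.0]
force: [-2.4, -1.3, 0.9]
grip_width: 0.0177
grasp_force: 40.0
```

>>> {"name": "play_rows", "arguments": {
  "increments": [
    [[0.15,0,0],[0,0,0],0.5],
    [[0.15,0,0],[0,0,0],0.5],
    [[0.15,0,0],[0,0,0],0.5],
    [[0.15,0,0],[0,0,0],0.5],
    [[0,0,0],[0,0,0],0.5]
  ]
}}

```text
time: 13.78
tool_pos: [0.5966, -0.096, 0.0587]
tcp_rot: [0.721, 0.693, -0.0, -0.0]
force: [-3.1, -2.2, 1.7]
grip_width: 0.0176
grasp_force: 40.0
```

>>> {"name": "play_rows", "arguments": {
  "increments": [
    [[0.15,0,0],[0,0,0],0.5],
    [[0.15,0,0],[0,0,0],0.5],
    [[0.1,0,0],[0,0,0],0.5],
    [[0.1,0,0],[0,0,0],0.5],
    [[0,0,0],[0,0,0],0.5]
  ]
}}

```text
time: 14.2
tool_pos: [0.5967, -0.0912, 0.0587]
tcp_rot: [0.721, 0.692, -0.0, -0.0]
force: [-4.3, -2.8, 1.6]
grip_width: 0.0175
grasp_force: 40.0
```

>>> {"name": "play_rows", "arguments": {
  "increments": [
    [[0.15,0,0],[0,0,0],0.5],
    [[0.15,0,0],[0,0,0],0.5],
    [[0.1,0,0],[0,0,0],0.5],
    [[0.1,0,0],[0,0,0],0.5],
    [[0,0,0],[0,0,0],0.5]
  ]
}}

```text
time: 14.62
tool_pos: [0.5969, -0.0863, 0.0587]
tcp_rot: [0.721, 0.692, -0.0, -0.0]
force: [-4.1, -3.3, 3.0]
grip_width: 0.0178
grasp_force: 40.0
```

>>> {"name": "play_rows", "arguments": {
  "increments": [
    [[0.05,0,0],[0,0,0],0.5],
    [[0.05,0,0],[0,0,0],0.5],
    [[0.05,0,0],[0,0,0],0.5],
    [[0,0,0],[0,0,0],0.5],
    [[0,0,0],[0,0,0],0.5]
  ]
}}

```text
time: 15.03
tool_pos: [0.5969, -0.0855, 0.0588]
tcp_rot: [0.721, 0.692, -0.001, 0.0]
force: [-4.9, -7.4, 2.9]
grip_width: 0.0178
grasp_force: 40.0
```

>>> {"name": "play_rows", "arguments": {
  "increments": [
    [[0.05,0,0],[0,0,0],0.5],
    [[0.05,0,0],[0,0,0],0.5],
    [[0.05,0,0],[0,0,0],0.5],
    [[0,0,0],[0,0,0],0.5],
    [[0,0,0],[0,0,0],0.5]
  ]
}}

```text
time: 15.45
tool_pos: [0.5969, -0.0853, 0.0589]
tcp_rot: [0.722, 0.692, -0.001, 0.001]
force: [-6.4, -14.2, 3.1]
grip_width: 0.0179
grasp_force: 40.0
```

Run:
```python
from h import *
st=robot.state(); im=robot.get_image("wrist")[:,:,::-1].copy(); np.save("st7.npy",st,allow_pickle=True)
cv2.imwrite("pics/w7raw.png",im); print(st["tool_pos"],st["force"])
q=np.load("stage2.npy");d=st["tool_pos"][:2]-q[:2];c,s=np.cos(q[2]),np.sin(q[2]);print(c*d[0]+s*d[1],-s*d[0]+c*d[1])
```

```text
[ 0.59689434 -0.08533412  0.05887714] [ -6.42008122 -14.15351761   3.06614103]
-0.04031991889243747 -0.11825128947535471
```

The handle has bottomed out: motion stopped with the force at 14 N and the shoulder at about stage y -98. I'll release and rise.

>>> {"name": "play_rows", "arguments": {
  "increments": [
    [[0,0,0],[0,0,0],4],
    [[0,0,0],[0,0,0],4],
    [[0,0,0],[0,0,0],4],
    [[0,0,0],[0,0,0],4],
    [[0,0,0],[0,0,0],4]
  ]
}}

```text
time: 15.92
tool_pos: [0.5973, -0.0828, 0.0586]
tcp_rot: [0.721, 0.693, 0.0, 0.0]
force: [-0.7, 0.3, 0.2]
grip_width: 0.0398
grasp_force: 0.0
```

>>> {"name": "play_rows", "arguments": {
  "increments": [
    [[-0.2,0,-1.5],[0,0,0],4],
    [[0,0,-2.5],[0,0,0],4],
    [[-1.5,0,-3],[0,0,0],4],
    [[-3,0,-3],[0,0,0],4],
    [[-2,0,0],[0,0,0],4]
  ]
}}

```text
time: 16.33
tool_pos: [0.5963, -0.1514, 0.1641]
tcp_rot: [0.721, 0.693, 0.002, 0.005]
force: [0.8, 0.3, -0.1]
grip_width: 0.0399
grasp_force: 0.0
```

>>> {"name": "play_rows", "arguments": {
  "increments": [
    [[0,0,0],[0,0,0],4],
    [[0,0,0],[0,0,0],4],
    [[0,0,0],[0,0,0],4],
    [[0,0,0],[0,0,0],4],
    [[0,0,0],[0,0,0],4]
  ]
}}

```text
time: 16.75
tool_pos: [0.5944, -0.1485, 0.1575]
tcp_rot: [0.721, 0.693, -0.0, -0.001]
force: [1.2, 0.4, -0.1]
grip_width: 0.0399
grasp_force: 0.0
```

Run:
```python
from h import *
st=robot.state(); im=robot.get_image("wrist")[:,:,::-1].copy(); t=robot.get_image("scene")[:,:,::-1].copy(); np.save("st8.npy",st,allow_pickle=True)
print(st["time"],st["tool_pos"],st["force"])
cv2.imwrite("pics/w8raw.png",im)
a=crop(im,170,0,260,290,2,20); b=crop(t,310,210,120,120,2,20); o=np.zeros((580,800,3),np.uint8);o[:,:520]=a;o[:240,540:780]=b
tp=robot.get_image("top")[:,:,::-1].copy(); o[250:250+300,540:790]=crop(tp,280,140,125,150,2,20);cv2.imwrite("pics/w8.png",o)
```

```text
16.75 [ 0.59435483 -0.14846196  0.15748893] [ 1.18015131  0.42356069 -0.11771835]
```

View pics/w8.png

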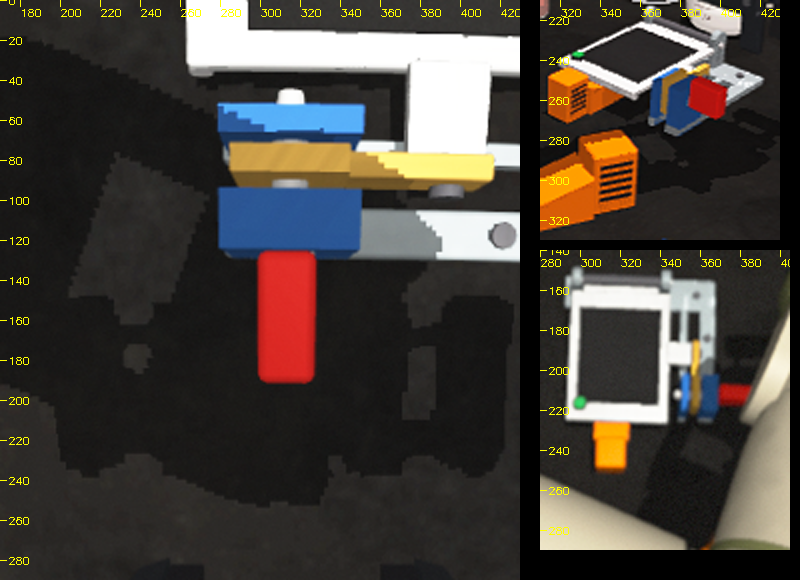

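The final picture shows the pin's shaft crossing both cheeks and the brass eye, with its nose out beyond the inner cheek at (290,95). The red handle sits against the outer cheek at (287,250), the wedge lies under the lip, and the gripper is clear.

```bash
python3 -c "
from bench import robot
print(robot.hand_in())"
```

```text
the job is handed in; nothing more can be done
None
```

I handed the job in at about 17 s of the 72 s, but no verdict came back. The last picture shows the wedge under the lip, the pin through both cheeks and the eye on the first try with its handle against the bracket, and the gripper clear. I kept clear of the bottles, beaker and tub but did not check their final positions.

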